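Shim the rocking corner of the tray-sealer plate

TASK

The tray sealer's nest plate should bear on all four corners, but one corner rocks. Press on the plate's corners with the fingertips until you find the one that gives, push the shim beside that corner in by its upturned tab until the tab meets the plate's edge, then press that corner firmly again so it sits down flat and solid on its shim, and move clear. Leave the other three shims as they are, lift nothing, and do not disturb the tray, the spray bottle or the wrench.

Things in the scene. Friction and masses are not known exactly. Their poses are not given: they have to be found in the camera images.
- frame: fixed grey slab, 210 (x) x 390 (y) x 18 mm; origin: centre of its underside, on the bench. x points away from the robot (yaw within 0.2 rad), y left, z up. Under the plate are a centre pillar and four corner seats; one seat, any of the four, is worn 4 mm low, out of sight. Rims 30 mm above the bench keep the plate in place; two hinge lugs, 34 mm high, stand at the middle of the far edge.
- plate: loose aluminium plate, 170 (x) x 250 (y) x 12 mm, 1 to 1.6 kg, underside 22 mm and top 34 mm above the bench; origin: centre of its underside, axes as the frame. Ribs 4 mm high outline a tray nest in its middle. It looks level: only a press tells. The corner over the worn seat sinks 3 to 4 mm under 1 to 5 N and comes back; sound corners sink under 1 mm at 10 N.
- corner_near_left (a point): where to press the near left corner (near: towards the robot, left: +y): on the plate's top face straight above the seat, 25 mm in from both of its edges at this corner.
- corner_near_right (a point): where to press the near right corner (near: towards the robot, right: -y): on the plate's top face straight above the seat, 25 mm in from both of its edges at this corner.
- corner_far_left (a point): where to press the far left corner (far: away from the robot, left: +y): on the plate's top face straight above the seat, 25 mm in from both of its edges at this corner.
- corner_far_right (a point): where to press the far right corner (far: away from the robot, right: -y): on the plate's top face straight above the seat, 25 mm in from both of its edges at this corner.
- tab_near_left (a point): loose steel shim at the near left corner. Point: middle of the inner face of its upturned tab (30 wide in x, 3 thick, top 40 mm above the bench), 29 mm above the bench. Its blade, 46 long, 3.5 mm thick, lies on the slab (18 mm up), nose 4 to 9 mm short of the plate. Slides along the frame's -y 50 to 55 mm until the tab meets the plate's edge, under 1 N; over a sound seat it jams after 18 to 23 mm.
- tab_near_right (a point): loose steel shim at the near right corner. Point: middle of the inner face of its upturned tab (30 wide in x, 3 thick, top 40 mm above the bench), 29 mm above the bench. Its blade, 46 long, 3.5 mm thick, lies on the slab (18 mm up), nose 4 to 9 mm short of the plate. Slides along the frame's +y 50 to 55 mm until the tab meets the plate's edge, under 1 N; over a sound seat it jams after 18 to 23 mm.
- tab_far_left (a point): loose steel shim at the far left corner. Point: middle of the inner face of its upturned tab (30 wide in x, 3 thick, top 40 mm above the bench), 29 mm above the bench. Its blade, 46 long, 3.5 mm thick, lies on the slab (18 mm up), nose 4 to 9 mm short of the plate. Slides along the frame's -y 50 to 55 mm until the tab meets the plate's edge, under 1 N; over a sound seat it jams after 18 to 23 mm.
- tab_far_right (a point): loose steel shim at the far right corner. Point: middle of the inner face of its upturned tab (30 wide in x, 3 thick, top 40 mm above the bench), 29 mm above the bench. Its blade, 46 long, 3.5 mm thick, lies on the slab (18 mm up), nose 4 to 9 mm short of the plate. Slides along the frame's +y 50 to 55 mm until the tab meets the plate's edge, under 1 N; over a sound seat it jams after 18 to 23 mm.
- tray: loose empty white food tray, 130 x 180 x 45 mm, origin at the centre of its underside; to be left alone.
- sprayer: loose green spray bottle, 76 mm in diameter, 206 mm tall, origin at the centre of its underside; to be left alone.
- wrench: loose steel wrench lying flat, to be left alone.
Mind the look-alikes: they are no part of the job. What is shaped like the part that bears tab_near_right but brown is not meant. Leave any blue look-alike of the part that bears tab_near_left alone.

How it is judged:
By the outcome, as a careful person would: the job done as asked, in the order asked, and still so for the second after the job is handed in, with the robot touching nothing.
It also fails if it takes over 61 s, if anything falls off the work surface, if the arm or the gripper's body presses on something with over 40 N, if the wrist force passes 120 N, or if a joint passes its speed limit or range.

ROBOT

A 7-joint arm with a two-finger parallel gripper is mounted at the origin on the work surface. World frame = base frame: x ahead of the robot, y to its left, z up, the work surface at z = 0. Lengths are in mm, angles in rad, forces in N, time in s.
With the tool pointing down it reaches from about 425 to 925 mm from the base axis. Payload 6.8 kg.
Tool frame: the origin (TCP) lies on the centre line of the jaws, within the pads' length; the fingertips stand 17 mm ahead of it and the grasp point (between the pads) lies 2 mm behind it; z points along the fingers, y is the direction in which the jaws open and shut (so a half turn about z gives the same grasp; the last joint's range is limited). The gripper opens to 88 mm and grips with 3 to 60 N. Pads are 20 mm wide; open, the fingers measure 115 mm over their backs; the gripper's body (75 mm by 178 mm) begins 61 mm behind the grasp point.
Start: joints at [0.998, 0.477, 0.022, 1.555, -0.011, 1.109, -0.083], TCP at [302.576, -603.403, 239.664] pointing down, gripper open.
Joint ranges: [-2.96, 2.96], [-0.34, 2.1], [-1.41, 1.46], [0.24, 2.44], [-1.37, 4.51], [0.17, 1.92], [-2.96, 2.96]. Speed limits (rad/s): [2.39, 2.39, 3.14, 3.14, 3.14, 3.14, 3.14].

INTERFACE

Orientations are given as a unit quaternion [w, x, y, z].
In Python, from station import sensors, read_camera, workorder, search_frame, place_of gives the robot as it stands.
- The arm moves only by the tool send_rows, never from a script. Its argument "commands" is a list of rows, each a list of 5 numbers: the shift along the tool's x, y, z in m, then the turn about the tool's z in degrees, then the opening, from 0 (shut) to 1 (fully open). A call has 1 to 20 rows; each row is the pose to reach, as a shift and turn from the pose measured when the call began, along the tool's axes at that moment; what a row does not reach only later rows make up. A row lasts 1/8 s, in which the tool goes at most 62.5 mm and 10.7 degrees, less where a joint would pass 70% of its speed; a pose out of reach is approached as far as the arm can. A call with a gripper value outside its range is refused whole. The fingers move at their own pace and stop on an object; "newtons" is the grip in N (left out, the last holds). Time passes only in rows, so rows that repeat a pose let the fingers close. It gives the time, the measured TCP pose, the force and the opening at its end, in the units of the state.
- sensors.sense(): the state, without advancing time (a new reading comes with each control period).
- read_camera(name): name is "scene" or "top"; returns a dict with "pixels" (384x512x3 uint8, red, green, blue), "depth" (384x512 float32, mm along the optical axis (not along the pixel's ray), 0 where there is no reading), "vfov" (degrees; the focal length in pixels is half the picture's height over the tangent of half this angle, whatever the lens; pixels are square), "cx", "cy" (the principal point, pixels), "world_from_camera" (4x4, takes a point from camera to world coordinates). Camera axes: x right, y down, z forward; pixel columns grow to the right and rows downward; lengths in mm; the calibration is good to about 2 mm. A picture is of the moment at which its call begins.
- workorder.hand_in(): hands the job in, once; it reports no verdict.
Trained networks look in a picture, given as the dict that the camera call returned (one of the last four; its "shot" number tells which), for a name from the list of things; names that differ only in an ending like _2 or _b are one class to them, and where a whole thing is asked for, a point or a joint stands for the part that bears it (a point fixed in the world has none). Each returns a list of dicts, best first, with "score" (0 to 1); they miss things now and then, are a little off and sometimes report something else, mostly with a low value. They report only what shows in the picture. A call takes as long as a camera call. They do not tell look-alikes from the thing itself.
- search_frame(picture, label): "position" ([x, y, z] in mm, in world coordinates, good to about 4 mm: the middle of the surface that is visible of it).
- place_of(picture, label): "position" ([x, y, z] in mm, in world coordinates, good to about 4 mm: a listed point, or the origin of a listed thing).
The state is a dict: "clock": time; "qpos": joint angles; "qd": joint speeds; "joint_efforts": joint torques, N m; "tool_pos": TCP position; "tool_rot": TCP orientation; "ft_force": force on the tool from outside, world axes, zero at the start; "ft_torque": the same for the moment, N m; "width": finger opening in mm.
Only numpy, scipy, OpenCV 4.12 (cv2) and the standard library are available. Lean on these libraries where they do the work, as an engineer would, in place of code of your own. Each camera call takes 0.05 s, during which the arm holds its last target. There are 200 camera calls.

## Working session

There is one attempt and no reset: what is moved stays moved. The work goes in short steps, Python scripts to look and compute and a tool call to move; the robot and the scene stay as the last step left them, time stands still between calls to the robot, and variables do not carry over. Pictures are saved under pics/ and viewed, about 8 in all and at most 12, crops included, and the job is handed in when it is done.

Besides the shell and the picture viewer there is one more tool, called after "Emit:" as name([rows], argument=value, ...), one row to a line, values as JSON. send_rows: Moves the arm, as the interface text tells. Its arguments: {"type":"object","properties":{"commands":{"type":"array"},"newtons":{"type":"number"}},"required":["commands"]}

```bash
mkdir -p pics
cat > h.py <<'E'
import numpy as np, cv2
from station import sensors, read_camera, workorder, search_frame, place_of
def cloud(p):
    f=p["pixels"].shape[0]/2/np.tan(np.radians(p["vfov"])/2)
    d=p["depth"];v,u=np.indices(d.shape)
    c=np.stack([(u-p["cx"])/f*d,(v-p["cy"])/f*d,d],-1)
    T=np.array(p["world_from_camera"]);return c@T[:3,:3].T+T[:3,3]
def save(p,n,box=None,s=1):
    im=p["pixels"][...,::-1]
    if box: im=im[box[1]:box[3],box[0]:box[2]]
    cv2.imwrite("pics/"+n,cv2.resize(im,None,fx=s,fy=s,interpolation=cv2.INTER_CUBIC))
def proj(p,X):
    f=p["pixels"].shape[0]/2/np.tan(np.radians(p["vfov"])/2)
    T=np.linalg.inv(np.array(p["world_from_camera"]));c=T[:3,:3]@np.array(X)+T[:3,3]
    return (f*c[0]/c[2]+p["cx"],f*c[1]/c[2]+p["cy"])
E
python3 - <<'E'
from h import *
s=sensors.sense();print(s["clock"],s["tool_pos"],s["tool_rot"],s["ft_force"],s["width"])
for c in("top","scene"):
    p=read_camera(c);save(p,c+"0.png",s=1.5)
    for n in ["frame","plate","corner_near_left","corner_near_right","corner_far_left","corner_far_right","tab_near_left","tab_near_right","tab_far_left","tab_far_right","tray","sprayer","wrench"]:
        print(c,n,[(np.round(r["position"]).tolist(),round(r["score"],2),np.round(proj(p,r["position"])).tolist()) for r in place_of(p,n)][:4])
E
```

```text
0.0 [ 302.30746985 -602.87945971  238.69464021] [-8.53702913e-04  9.73109820e-01  2.30339907e-01 -2.75664854e-04] [-0.06969516  0.46026356 -0.03520406] 87.96958246548012
top frame []
top plate [([570.0, -1.0, 22.0], 0.56, [255.0, 174.0])]
top corner_near_left [([523.0, 108.0, 34.0], 0.62, [217.0, 190.0])]
top corner_near_right []
top corner_far_left [([643.0, 92.0, 33.0], 0.58, [223.0, 148.0])]
top corner_far_right [([617.0, -103.0, 34.0], 0.59, [291.0, 157.0])]
top tab_near_left [([498.0, 278.0, 9.0], 0.7, [160.0, 198.0]), ([533.0, 182.0, 29.0], 0.59, [192.0, 186.0])]
top tab_near_right [([365.0, -208.0, 16.0], 0.58, [327.0, 246.0]), ([486.0, -164.0, 32.0], 0.5, [312.0, 203.0])]
top tab_far_left [([648.0, 171.0, 29.0], 0.75, [196.0, 147.0])]
top tab_far_right [([606.0, -184.0, 33.0], 0.71, [319.0, 162.0])]
top tray [([488.0, 502.0, -1.0], 0.86, [86.0, 201.0]), ([651.0, -460.0, 1.0], 0.48, [411.0, 149.0])]
top sprayer [([653.0, -460.0, 1.0], 0.6, [411.0, 148.0])]
top wrench [([412.0, -472.0, 0.0], 0.97, [417.0, 230.0])]
scene frame [([493.0, -89.0, 29.0], 0.67, [247.0, 182.0]), ([570
[... 491 characters left out ...]
98.0, 272.0, 11.0], 0.6, [328.0, 220.0]), ([534.0, 186.0, 28.0], 0.56, [302.0, 213.0])]
scene tab_near_right [([362.0, -209.0, 12.0], 0.62, [243.0, 162.0]), ([487.0, -169.0, 27.0], 0.54, [232.0, 175.0])]
scene tab_far_left [([651.0, 170.0, 25.0], 0.53, [279.0, 230.0]), ([486.0, -170.0, 30.0], 0.52, [232.0, 175.0]), ([614.0, -106.0, 30.0], 0.36, [224.0, 195.0])]
scene tab_far_right [([606.0, -180.0, 27.0], 0.56, [210.0, 189.0]), ([571.0, 2.0, -2.0], 0.26, [254.0, 206.0])]
scene tray [([488.0, 498.0, -4.0], 0.95, [391.0, 247.0])]
scene sprayer [([657.0, -465.0, 2.0], 0.61, [151.0, 177.0])]
scene wrench [([653.0, -463.0, -2.0], 0.5, [153.0, 177.0]), ([413.0, -475.0, 1.0], 0.49, [190.0, 152.0])]
```

View pics/top0.png

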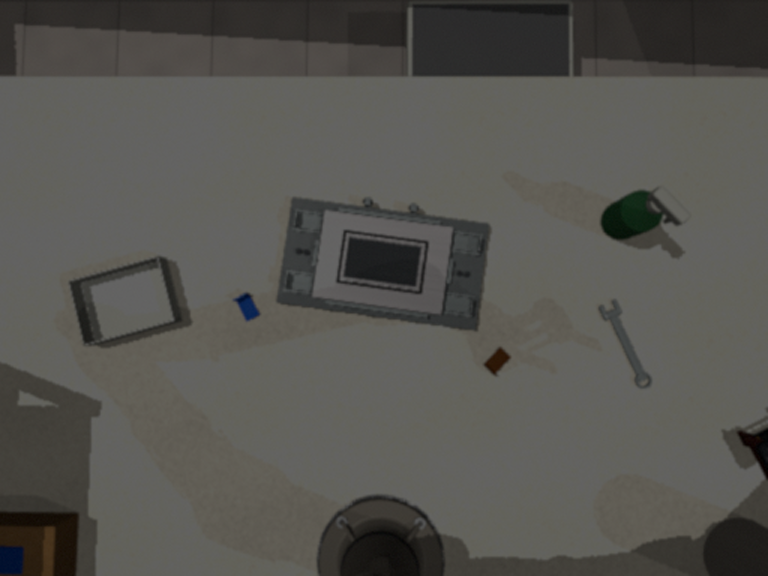

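View pics/scene0.png

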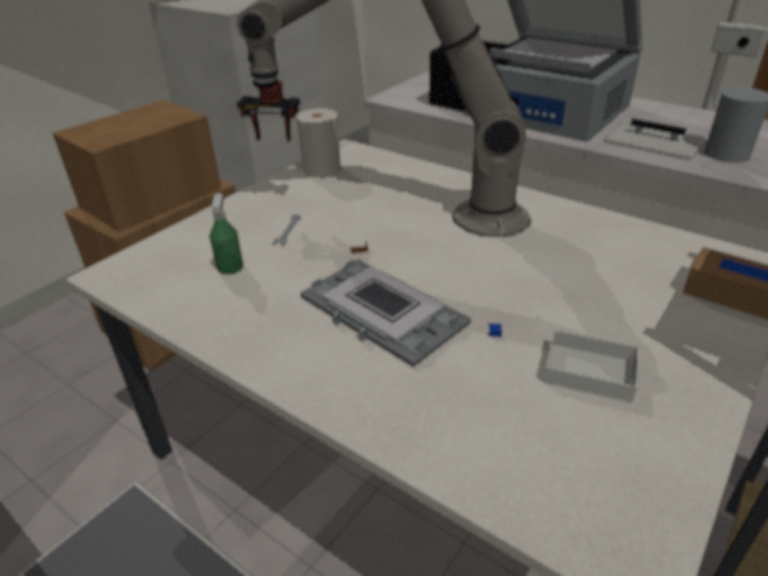

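The top picture shows the frame at about (380,262) with four grey shims on it: (304,220), (297,281), (467,243) and (460,303). The loose look-alikes are off the frame, blue at (247,306) and brown at (497,360). I'll only use the grey shims on the slab. Next I'll fit the frame pose and check an enlarged crop.

Run:
```python
from h import *
P=read_camera("top");Q=read_camera("scene")
C=dict(near_left=(-60,100),near_right=(-60,-100),far_left=(60,100),far_right=(60,-100))
tabs={}
A=[];B=[]
for p in(P,Q):
    for k,l in C.items():
        for kind in("corner_","tab_"):
            L=np.array(l,float)
            if kind=="tab_":L[1]*=1.775
            nom=np.array([569,0])+np.array([[.989,.1475],[-.1475,.989]])@L
            for r in place_of(p,kind+k):
                if np.hypot(*(np.array(r["position"][:2])-nom))<12:
                    if kind=="tab_":tabs.setdefault(k,[]).append(r["position"])
                    else:A.append(L);B.append(r["position"][:2])
                    break
A=np.array(A);B=np.array(B)
H=(A-A.mean(0)).T@(B-B.mean(0));U,_,V=np.linalg.svd(H);R=(U@V).T
t=B.mean(0)-R@A.mean(0);print("n",len(A),"c",t,"yaw",np.arctan2(R[1,0],R[0,0]));print(np.round(B-(A@R.T+t),1).tolist())
for k,v in tabs.items():print(k,[np.round(R.T@(np.array(x[:2])-t),1).tolist() for x in v])
# plate rectangle from depth (top cam)
W=cloud(P);m=(W[...,2]>31)&(W[...,2]<42)&(np.abs(W[...,0]-569)<130)&(np.abs(W[...,1])<150)
print("z med",np.median(W[m][:,2]),m.sum())
mm=cv2.morphologyEx(m.astype(np.uint8),cv2.MORPH_OPEN,np.ones((7,7)))>0
print(cv2.minAreaRect(W[mm][:,:2].astype(np.float32)))
for k,l in C.items():print(k,np.round(R@np.array(l)+t,1))
save(P,"c1.png",(180,125,335,225),5)
```

```text
n 8 c [568.575    0.5875] yaw -0.13225702180973903
[[-1.8, -0.8], [0.7, 0.7], [3.4, 0.3], [1.3, 4.7], [-0.4, -2.9], [-2.4, 0.2], [0.1, -2.1], [-0.9, -0.0]]
near_left [[-62.3, 176.7], [-57.5, 179.3]]
far_left [[55.7, 181.3], [59.6, 176.5]]
far_right [[58.9, -175.9], [60.6, -176.7]]
near_right [[-61.4, -181.7]]
z med 34.192266599558934 4917
((571.1708984375, -1.331024169921875), (233.89695739746094, 135.98684692382812), 76.8386459350586)
near_left [522.3 107.6]
near_right [495.9 -90.6]
far_left [641.2  91.8]
far_right [ 614.9 -106.5]
```

View pics/c1.png

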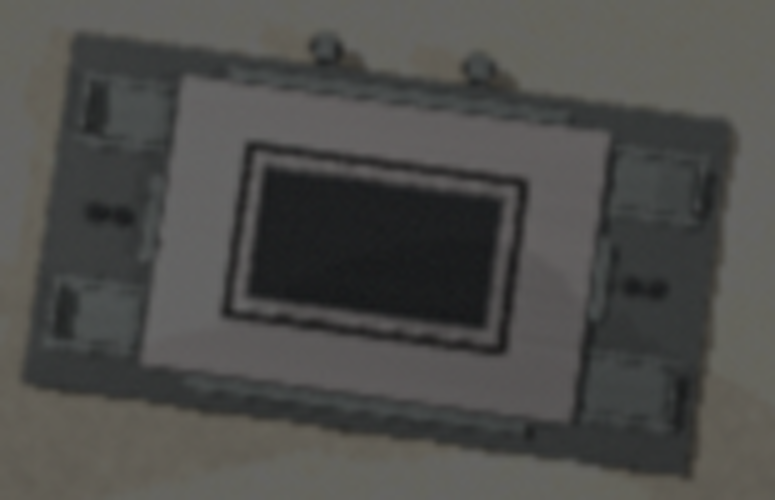

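The crop confirms the four grey shims on the slab, tabs at about (95,105), (65,310), (707,190) and (680,400). Rims stand only at mid-sides, so the corners are free. Yaw is about -0.132, and the image edges agree with the fit. I'll go to the near right corner first, fingers shut.

Emit:
send_rows([
  [0.403,-0.371,0,34,0],
  [0.403,-0.371,0,34,0],
  [0.403,-0.371,0,34,0],
  [0.403,-0.371,0,34,0],
  [0.403,-0.371,0,34,0],
  [0.403,-0.371,0,34,0],
  [0.403,-0.371,0,34,0],
  [0.403,-0.371,0,34,0],
  [0.403,-0.371,0,34,0],
  [0.403,-0.371,0.06,34,0],
  [0.403,-0.371,0.12,34,0],
  [0.403,-0.371,0.17,34,0],
  [0.403,-0.371,0.17,34,0],
  [0.403,-0.371,0.17,34,0],
], newtons=20)

```text
clock: 4.05
tool_pos: [497.8, -91.3, 71.3]
tool_rot: [0.0, 0.998, -0.064, 0.001]
ft_force: [0.8, 1.2, 0.2]
width: 0.4
```

Emit:
send_rows([
  [0,0,0.01,0,0],
  [0,0,0.016,0,0],
  [0,0,0.019,0,0],
  [0,0,0.02,0,0],
  [0,0,0.021,0,0],
  [0,0,0.021,0,0],
])

```text
clock: 4.8
tool_pos: [497.8, -91.3, 51.3]
tool_rot: [0.0, 0.998, -0.064, 0.001]
ft_force: [-4.3, 0.6, 13.1]
width: 0.4
```

Emit:
send_rows([
  [0,0,0.001,0,0],
  [0,0,0.001,0,0],
])

```text
clock: 5.05
tool_pos: [497.8, -91.3, 51.3]
tool_rot: [0.0, 0.998, -0.064, 0.001]
ft_force: [-3.1, 1.6, 12.4]
width: 0.7
```

Emit:
send_rows([
  [0,0,0.001,0,0],
  [0,0,0.001,0,0],
])

```text
clock: 5.3
tool_pos: [497.8, -91.3, 51.3]
tool_rot: [0.0, 0.998, -0.065, 0.001]
ft_force: [-4.0, 0.5, 12.3]
width: 0.6
```

Near right is sound (12 N at the nominal height, no sink). Next is near left.

Emit:
send_rows([
  [0,0,-0.02,0,0],
  [0,-0.06,-0.02,0,0],
  [0,-0.12,-0.02,0,0],
  [0,-0.18,-0.02,0,0],
  [0,-0.2,-0.02,0,0],
  [0,-0.2,-0.01,0,0],
  [0,-0.2,-0.003,0,0],
  [0,-0.2,-0.001,0,0],
  [0,-0.2,0,0,0],
  [0,-0.2,0.001,0,0],
  [0,-0.2,0.001,0,0],
])

```text
clock: 6.68
tool_pos: [522.8, 104.3, 51.3]
tool_rot: [0.002, 0.998, -0.066, 0.0]
ft_force: [-6.5, -4.3, 17.8]
width: 0.6
```

Emit:
send_rows([
  [0,0,0.001,0,0],
  [0,0,0.001,0,0],
])

```text
clock: 6.92
tool_pos: [522.8, 104.1, 51.3]
tool_rot: [0.001, 0.998, -0.067, 0.0]
ft_force: [-4.2, 2.6, 12.8]
width: 0.5
```

Near left is sound too. Next is far left.

Emit:
send_rows([
  [0,0,-0.02,0,0],
  [0.06,-0.003,-0.02,0,0],
  [0.119,-0.003,-0.02,0,0],
  [0.119,-0.003,-0.02,0,0],
  [0.119,-0.003,-0.01,0,0],
  [0.119,-0.003,-0.003,0,0],
  [0.119,-0.003,-0.001,0,0],
  [0.119,-0.003,0,0,0],
  [0.119,-0.003,0.001,0,0],
  [0.119,-0.003,0.001,0,0],
])

```text
clock: 8.18
tool_pos: [640.1, 91.4, 51.4]
tool_rot: [0.001, 0.998, -0.067, -0.001]
ft_force: [-6.0, 0.0, 9.3]
width: 0.1
```

Emit:
send_rows([
  [0,0,0.001,0,0],
  [0,0,0.001,0,0],
])

```text
clock: 8.43
tool_pos: [640.1, 91.4, 51.4]
tool_rot: [0.001, 0.998, -0.067, -0.0]
ft_force: [-3.0, -0.7, 6.8]
width: 0.4
```

Emit:
send_rows([
  [0,0,-0.02,0,0],
  [0,0.06,-0.02,0,0],
  [0,0.12,-0.02,0,0],
  [0,0.18,-0.02,0,0],
  [0.001,0.2,-0.02,0,0],
  [0.001,0.2,-0.01,0,0],
  [0.001,0.2,-0.003,0,0],
  [0.001,0.2,-0.001,0,0],
  [0.001,0.2,0,0,0],
  [0.001,0.2,0.001,0,0],
  [0.001,0.2,0.001,0,0],
])

```text
clock: 9.8
tool_pos: [614.8, -106.5, 51.3]
tool_rot: [0.001, 0.998, -0.066, -0.0]
ft_force: [0.3, 1.4, 1.4]
width: 0.2
```

Emit:
send_rows([
  [0,0,0.002,0,0],
  [0,0,0.002,0,0],
])

```text
clock: 10.05
tool_pos: [615.0, -106.7, 49.4]
tool_rot: [0.001, 0.998, -0.066, 0.0]
ft_force: [-0.1, 0.5, 2.5]
width: 0.4
```

Emit:
send_rows([
  [0,0,0.001,0,0],
  [0,0,0.002,0,0],
  [0,0,0.002,0,0],
])

```text
clock: 10.42
tool_pos: [615.2, -106.8, 48.5]
tool_rot: [0.001, 0.998, -0.067, 0.0]
ft_force: [-3.2, 0.2, 11.4]
width: 0.5
```

Far right gives: 3 mm under about 2.5 N, then solid. I'll go up and over its tab, then down outside it.

Emit:
send_rows([
  [0,0,-0.02,0,0],
  [0,0,-0.035,0,0],
  [0,0.06,-0.035,0,0],
  [0,0.105,-0.035,0,0],
  [0,0.105,-0.035,0,0],
  [0,0.105,-0.01,0,0],
  [0,0.105,0.005,0,0],
  [0,0.105,0.007,0,0],
  [0,0.105,0.007,0,0],
])

```text
clock: 11.55
tool_pos: [601.6, -210.4, 42.1]
tool_rot: [0.001, 0.998, -0.066, 0.0]
ft_force: [-0.1, -0.2, 0.7]
width: 0.4
```

Run:
```python
from h import *
p=read_camera("scene");save(p,"s2.png",(170,140,310,245),5)
s=sensors.sense();print(s["tool_pos"],s["ft_force"])
for n in("tab_far_right","tab_near_right","tab_near_left","tab_far_left"):
    print(n,[(np.round(r["position"]).tolist(),round(r["score"],2)) for r in place_of(p,n)])
```

```text
[ 601.79196509 -210.58709441   42.33570196] [ 0.0446571   0.11377164 -0.34932469]
tab_far_right [([606.0, -183.0, 31.0], 0.58)]
tab_near_right [([365.0, -211.0, 12.0], 0.54), ([487.0, -169.0, 30.0], 0.4)]
tab_near_left [([500.0, 273.0, 12.0], 0.61), ([568.0, 1.0, 0.0], 0.61), ([538.0, 185.0, 28.0], 0.49)]
tab_far_left [([569.0, 3.0, 1.0], 0.43), ([650.0, 168.0, 24.0], 0.42)]
```

View pics/s2.png

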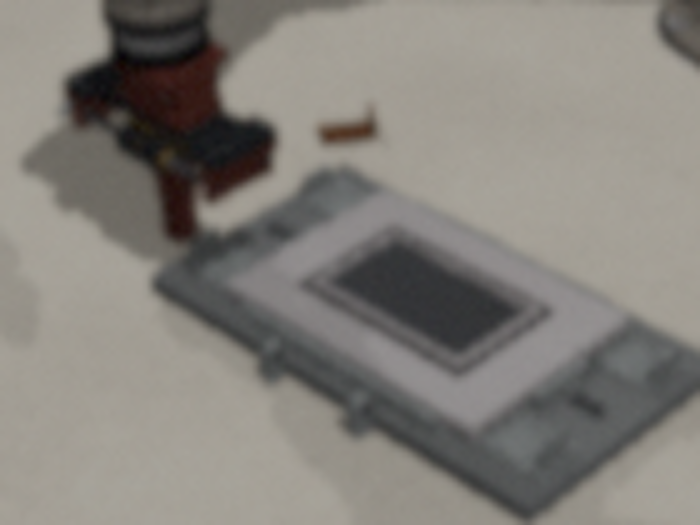

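The shut fingers stand just outside the far right tab, at (180,235) against the tab at (205,242). Now I push inward along the frame's +y.

Emit:
send_rows([
  [0,-0.006,0,0,0],
  [0,-0.011,0,0,0],
  [0,-0.016,0,0,0],
  [0,-0.021,0,0,0],
  [0,-0.026,0,0,0],
  [0,-0.031,0,0,0],
  [0,-0.036,0,0,0],
  [0,-0.041,0,0,0],
  [0,-0.046,0,0,0],
  [0,-0.051,0,0,0],
  [0,-0.055,0,0,0],
  [0,-0.055,0,0,0],
])

```text
clock: 13.3
tool_pos: [609.0, -155.8, 42.1]
tool_rot: [0.001, 0.998, -0.066, 0.001]
ft_force: [0.4, 0.2, 0.4]
width: 0.4
```

Emit:
send_rows([
  [0,-0.002,0,0,0],
  [0,-0.004,0,0,0],
  [0,-0.004,0,0,0],
])

```text
clock: 13.68
tool_pos: [609.6, -151.5, 42.1]
tool_rot: [0.001, 0.998, -0.066, 0.001]
ft_force: [-0.6, -0.4, 0.2]
width: 1.0
```

Emit:
send_rows([
  [0,-0.002,0,0,0],
  [0,-0.004,0,0,0],
  [0,-0.004,0,0,0],
])

```text
clock: 14.05
tool_pos: [610.1, -147.2, 42.1]
tool_rot: [0.001, 0.998, -0.066, 0.001]
ft_force: [0.1, 0.8, 0.4]
width: 0.3
```

Emit:
send_rows([
  [0,-0.001,0,0,0],
  [0,-0.002,0,0,0],
  [0,-0.002,0,0,0],
])

```text
clock: 14.42
tool_pos: [610.4, -145.1, 42.1]
tool_rot: [0.001, 0.998, -0.066, 0.001]
ft_force: [0.2, -0.5, -1.3]
width: 1.0
```

Run:
```python
from h import *
p=read_camera("scene");save(p,"s3.png",(170,140,310,245),5)
s=sensors.sense();print(s["tool_pos"],s["ft_force"])
for n in("tab_far_right",):
    print(n,[(np.round(r["position"]).tolist(),round(r["score"],2)) for r in place_of(p,n)])
```

```text
[ 610.4246711  -145.12333539   42.07663999] [-0.68269666 -0.11939471  0.36884877]
tab_far_right [([613.0, -106.0, 35.0], 0.56)]
```

View pics/s3.png

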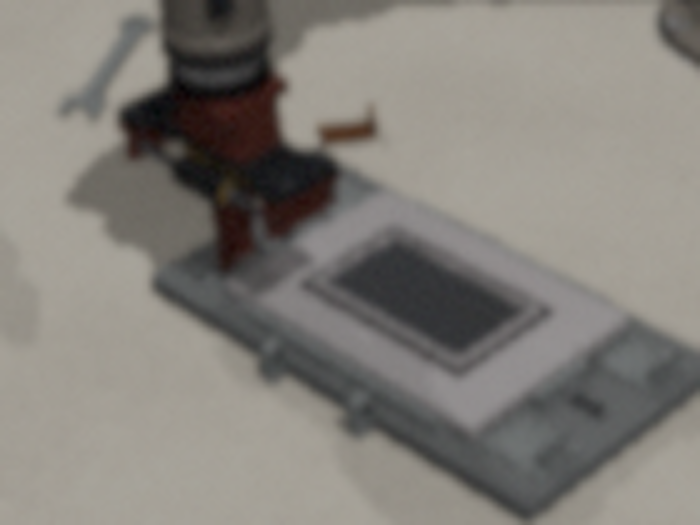

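The finger at (235,255) is at the plate's edge, and the slab behind it is bare, so the shim has moved with it. No stop force yet, so I go on in small steps.

Emit:
send_rows([
  [0,-0.001,0,0,0],
  [0,-0.002,0,0,0],
  [0,-0.002,0,0,0],
])

```text
clock: 14.9
tool_pos: [610.7, -143.0, 42.1]
tool_rot: [0.001, 0.998, -0.066, 0.001]
ft_force: [-0.9, 0.4, 0.3]
width: 0.5
```

Emit:
send_rows([
  [0,-0.001,0,0,0],
  [0,-0.002,0,0,0],
  [0,-0.002,0,0,0],
])

```text
clock: 15.28
tool_pos: [610.7, -142.6, 42.1]
tool_rot: [0.002, 0.998, -0.066, 0.001]
ft_force: [-0.5, -5.6, -0.1]
width: 0.8
```

Emit:
send_rows([
  [0,-0.001,0,0,0],
  [0,-0.001,0,0,0],
])

```text
clock: 15.52
tool_pos: [610.8, -142.7, 42.1]
tool_rot: [0.002, 0.998, -0.067, 0.001]
ft_force: [-0.4, -6.1, -0.6]
width: 0.6
```

Emit:
send_rows([
  [0,0.004,0,0,0],
  [0,0.015,0,0,0],
  [0,0.02,-0.03,0,0],
  [0,0.06,-0.06,0,0],
  [0,0.12,-0.1,0,0],
  [0,0.12,-0.1,0,0],
])

```text
clock: 16.27
tool_pos: [594.6, -267.2, 145.6]
tool_rot: [0.004, 0.998, -0.07, 0.003]
ft_force: [0.2, 0.2, -0.7]
width: 0.6
```

Run:
```python
from h import *
p=read_camera("scene");save(p,"s4.png",(180,150,300,240),6)
for n in("tab_far_right","tab_near_right"):
    for q in (p,read_camera("top")):
        print(n,[(np.round(r["position"]).tolist(),round(r["score"],2)) for r in place_of(q,n)])
save(q,"t4.png",(250,120,340,225),5)
```

```text
tab_far_right []
tab_far_right []
tab_near_right [([486.0, -168.0, 28.0], 0.56), ([364.0, -208.0, 12.0], 0.45)]
tab_near_right [([366.0, -204.0, 13.0], 0.71), ([487.0, -165.0, 34.0], 0.69), ([645.0, 172.0, 27.0], 0.18)]
```

View pics/s4.png

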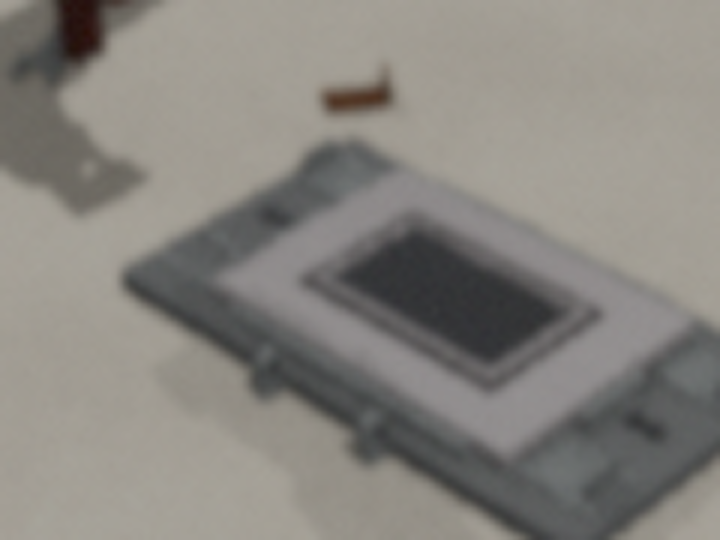

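The shim is gone from its old spot at (190,240), and a dark strip lies along the plate's edge near (215,265). I'll check from the top, then press.

View pics/t4.png

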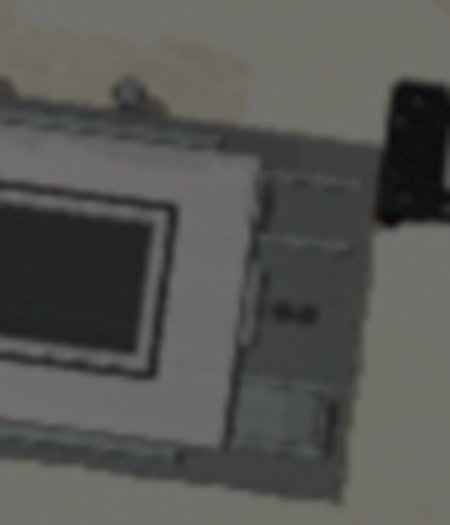

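Run:
```python
from h import *
s=sensors.sense();print(s["tool_pos"],s["tool_rot"])
from scipy.spatial.transform import Rotation as Ro
w,x,y,z=s["tool_rot"];print(Ro.from_quat([x,y,z,w]).inv().apply(np.array([614.9,-106.5,75])-s["tool_pos"]))
```

```text
[ 594.63670887 -258.82654623  141.51697267] [ 1.62041261e-03  9.97862531e-01 -6.53278081e-02 -1.44162321e-04]
[   0.23553951 -153.88377778   66.01676126]
```

The top view shows the shim's channel empty and its tab against the plate's edge at (263,205). The near right shim at (285,415) hasn't moved. Now I press the far right corner.

Emit:
send_rows([
  [0,-0.06,0,0,0],
  [0,-0.12,0,0,0],
  [0,-0.154,0.01,0,0],
  [0,-0.154,0.05,0,0],
  [0,-0.154,0.066,0,0],
  [0,-0.154,0.066,0,0],
])

```text
clock: 17.38
tool_pos: [613.5, -106.4, 73.6]
tool_rot: [0.002, 0.998, -0.065, -0.002]
ft_force: [0.6, -0.2, -0.1]
width: 0.6
```

Emit:
send_rows([
  [0,0,0.012,0,0],
  [0,0,0.019,0,0],
  [0,0,0.021,0,0],
  [0,0,0.023,0,0],
  [0,0,0.024,0,0],
  [0,0,0.024,0,0],
])

```text
clock: 18.12
tool_pos: [613.7, -106.7, 50.9]
tool_rot: [0.002, 0.998, -0.065, -0.002]
ft_force: [-2.8, 0.0, 9.4]
width: 0.2
```

Emit:
send_rows([
  [0,0,0.001,0,0],
  [0,0,0.0015,0,0],
  [0,0,0.0015,0,0],
])

```text
clock: 18.5
tool_pos: [613.7, -106.7, 51.0]
tool_rot: [0.002, 0.998, -0.066, -0.001]
ft_force: [-5.3, 0.3, 10.5]
width: 0.6
```

Now it is solid at 51.0 mm, against 48.5 mm before. I'll press a bit harder, hold, then leave.

Emit:
send_rows([
  [0,0,0.001,0,0],
  [0,0,0.002,0,0],
  [0,0,0.003,0,0],
  [0,0,0.003,0,0],
  [0,0,0.003,0,0],
  [0,0,0.003,0,0],
])

```text
clock: 19.25
tool_pos: [613.7, -106.7, 50.9]
tool_rot: [0.002, 0.998, -0.066, -0.001]
ft_force: [-8.4, 1.1, 22.5]
width: 0.3
```

Emit:
send_rows([
  [0,0,-0.01,0,0],
  [0,0,-0.05,0,0],
  [0,0,-0.1,0,0],
  [0,0.06,-0.15,0,0],
  [-0.03,0.12,-0.18,0,0],
  [-0.06,0.18,-0.18,0,0],
  [-0.06,0.2,-0.18,0,0],
  [-0.06,0.2,-0.18,0,0],
  [-0.06,0.2,-0.18,0,0],
])

```text
clock: 20.38
tool_pos: [528.9, -295.7, 232.0]
tool_rot: [0.002, 0.998, -0.066, -0.001]
ft_force: [0.0, -0.1, -0.1]
width: 0.3
```

Run:
```python
from h import *
s=sensors.sense();print(s["clock"],s["tool_pos"],s["ft_force"])
p=read_camera("scene");save(p,"s5.png",s=1.5)
for n in("plate","tab_far_right","tab_near_right","tab_near_left","tab_far_left","tray","sprayer","wrench"):
    print(n,[(np.round(r["position"]).tolist(),round(r["score"],2)) for r in place_of(p,n)])
```

```text
20.375 [ 528.94312173 -295.69160824  232.01344378] [ 0.02109289 -0.05573003 -0.08349795]
plate [([566.0, 1.0, 23.0], 0.94), ([655.0, -462.0, 2.0], 0.63)]
tab_far_right [([639.0, 91.0, 35.0], 0.57), ([489.0, 500.0, -2.0], 0.23)]
tab_near_right [([367.0, -209.0, 13.0], 0.55), ([484.0, -172.0, 29.0], 0.42), ([535.0, 186.0, 29.0], 0.23)]
tab_near_left [([535.0, 183.0, 29.0], 0.5), ([499.0, 274.0, 9.0], 0.5)]
tab_far_left [([650.0, 170.0, 23.0], 0.52)]
tray [([489.0, 500.0, -0.0], 0.85)]
sprayer [([656.0, -462.0, -1.0], 0.74)]
wrench [([416.0, -473.0, -1.0], 0.63)]
```

View pics/s5.png

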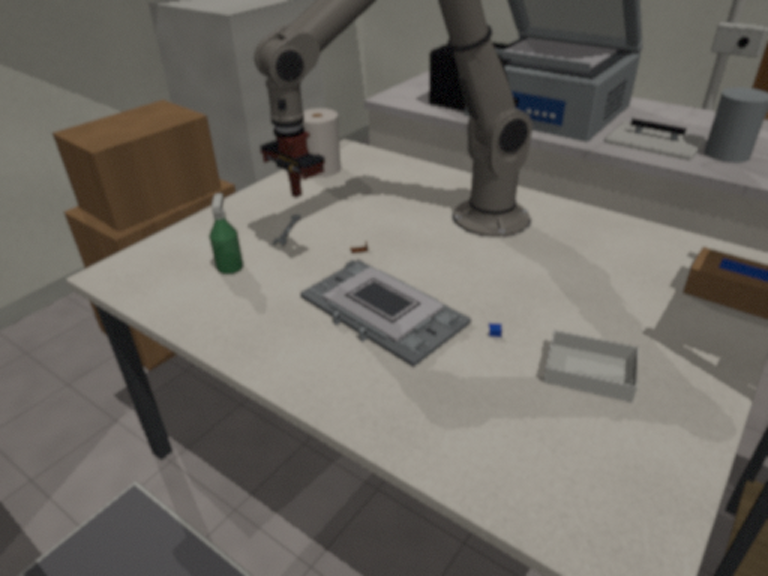

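The arm is clear at (295,170). The tray (590,365), bottle (227,245) and wrench (288,235) are in their places. I'll hand in.

```bash
python3 -c "
from h import *
print(workorder.hand_in())"
```

```text
the job is handed in; nothing more can be done
None
```

The far right corner was the one that rocked; it now sits solid on its shim, and I've handed the job in at about 21 s of the 61 s allowed.

- **Finding it:** I pressed all four corners. The near right, near left and far left corners stayed at about 51.3 mm (tool height) under 7–18 N. The far left got only 7–9 N, a little under the 10 N in the description. The far right sank about 3 mm, at roughly 2.5 N.
- **Shim:** I pushed the far right shim in by its tab until it stopped firmly, at about 6 N. The slide took less than 1 N. The top view showed the tab against the plate's edge.
- **Final press:** the corner held at 50.9–51.0 mm from 9 N up to 22.5 N, where before it gave way to 48.5 mm. The arm then moved clear, touching nothing.
- **Last checks:** the other three shims, the tray, the bottle and the wrench were within the detector's roughly 4 mm error of where they started.
- **What didn't agree:** the detector no longer found the far right tab once it was against the plate. Its one confident guess was on the far left corner, which is wrong. That the shim is fully in therefore rests on the stop force, the picture and the solid press.

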